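# Tip the dried tube rack back onto its feet and push it home

## Task

The wooden test tube rack was stood on one end to dry. Push it over with the fingers so that it comes down on its feet, then push it along the worktop into the corner of the L-shaped metal stop, one long side flush against the long rail and one end flush against the short leg. Never lift or carry the rack, and leave the bottles and the crucible where they stand.

Things in the scene. Friction and masses are not known exactly. Their poses are not given: they have to be found in the camera images.
- rack: Loose wooden tube rack, 0.22 kg. On its feet: x +-30, y +-100, z 0..85 mm; origin: underside centre. Base board z 0-10, holed top board z 66-76, end boards 10 thick, full height; sides open. Starts on one end, own y vertical, 200 mm tall, own z (hole side) facing roughly left (+y): pushed near the top of the hole side towards the right past a 25 degree lean, it falls on its feet along the push.
- corner_stop: Fixed L-shaped aluminium stop, bars 12 mm wide, 18 mm high, between robot and rack. Origin: inner corner at worktop level; own x roughly away from the robot, y left. Long rail: 360 mm along +y, inner face at x = 0. Short leg: 50 mm along +x, at the right end, inner face at y = 0. A rack fully home has its origin at own (30, 100) mm, long axis along the rail; either end may face the leg.
- dropper: Bystander: white squeeze dropper bottle, 49 mm across, 107 mm high, standing; origin at the centre of its underside. To the right of the work. Leave alone.
- dish: Bystander: small porcelain crucible, 45 mm across, 36 mm high; origin at the centre of its underside. To the right of the work. Leave alone.
- reagent: Bystander: small clear reagent bottle with black cap, 49 mm across, 95 mm high, standing; origin at the centre of its underside. To the left of the work. Leave alone.
Things that resemble listed ones, but are neither listed nor needed, are in the scene too. Of the things that look like the rack, take the one that is farthest to the robot's left at the start.

How it is judged:
By the outcome, as a careful person would: the job done as asked, in the order asked, and still so for the second after the job is handed in, with the robot touching nothing.
It also fails if it takes over 64 s, if anything falls off the work surface, if the arm or the gripper's body presses on something with over 40 N, if the wrist force passes 120 N, or if a joint passes its speed limit or range.

## Robot

A 7-joint arm with a two-finger parallel gripper is mounted at the origin on a cart in front of the work surface, level with it; the furniture and walls round the work are solid. World frame = base frame: x ahead of the robot, y to its left, z up, the work surface at z = 0. Lengths are in mm, angles in rad, forces in N, time in s.
With the tool pointing down it reaches from about 425 to 950 mm from the base axis. Payload 4.7 kg.
Tool frame: the origin (TCP) lies midway between the tips of the shut fingers; the grasp point (between the pads) lies 19 mm behind it; z points along the fingers, y is the line along which they close (so a half turn about z gives the same grasp; the last joint's range is limited). The gripper opens to 85 mm and grips with 20 to 120 N. Pads are 22 mm wide; open, the fingers measure 114 mm over their backs; the gripper's body (76 mm by 85 mm) begins 54 mm behind the grasp point. The pads swing forward as they close: fully open they stand 13 mm farther back than shut.
Start: joints at [-1.297, 0.469, -0.049, 1.532, 0.024, 1.141, -0.082], TCP at [201.24, 644.322, 231.335] pointing down, gripper open.
Joint ranges: [-2.59, 2.59], [-0.33, 1.99], [-1.39, 1.29], [0.1, 2.45], [-1.04, 4.18], [0.21, 1.99], [-2.66, 2.66]. Speed limits (rad/s): [2.57, 2.57, 3.14, 3.14, 3.14, 3.14, 3.14].

## Interface

Orientations are given as a 3x3 rotation matrix whose columns are the frame's x, y, z axes.
In Python, from rig import env, viewer gives the robot as it stands.
- The arm moves only by the tool apply_moves, never from a script. Its argument "steps" is a list of rows, each an object with "travel": the shift along the tool's x, y, z in cm, a list of three; "twist": the turn about the tool's z in rad. A call has 1 to 20 rows; each row shifts and turns the commanded pose from where the row before left it, along the tool's axes as they then stand; what a row does not reach is not made up. A row lasts 1/12 s, in which the tool goes at most 41.7 mm and 7.16 degrees, less where a joint would pass 70% of its speed; a pose out of reach is approached as far as the arm can. A call with a gripper value outside its range is refused whole. "claw" is the finger opening in cm, from 0 to 8.54, set as the call begins (left out, the last holds). The fingers move at their own pace and stop on an object; "force" is the grip in N (left out, the last holds). Time passes only in rows, so rows that do not move let the fingers close. It gives the time, the measured TCP pose, the force, the opening and the grip force at its end, in the units of the state.
- env.state(): the state, without advancing time (a new reading comes with each control period).
- viewer.read_camera(name): name is "side" or "top"; returns a dict with "color" (420x560x3 uint8, red, green, blue), "vertical_fov" (degrees; the focal length in pixels is half the picture's height over the tangent of half this angle, whatever the lens; pixels are square), "cx", "cy" (the principal point, pixels), "D" ([k1, k2, p1, p2, k3] as OpenCV has them; the pictures are not rectified), "rvec" (rotation vector, rad) and "tvec" (3), from world to camera coordinates, as OpenCV has them. Camera axes: x right, y down, z forward; pixel columns grow to the right and rows downward; lengths in mm; the calibration is good to about 2 mm. A picture is of the moment at which its call begins. There is no depth.
- env.finish_job(): hands the job in; it is judged then, once.
Trained networks look in a picture, given as the dict that the camera call returned (one of the last four; its "shot" number tells which), for a name from the list of things; names that differ only in an ending like _2 or _b are one class to them, and where a whole thing is asked for, a point or a joint stands for the part that bears it (a point fixed in the world has none). Each returns a list of dicts, best first, with "confidence" (0 to 1); they miss things now and then, are a little off and sometimes report something else, mostly with a low value. They report only what shows in the picture. A call takes as long as a camera call. They do not tell look-alikes from the thing itself.
- viewer.outline_of(thing, picture): "pixels" (420x560 bool, what is visible of it) and "position" ([column, row] in pixels, amid what is visible of it).
- viewer.landmark_of(thing, picture): "position" ([column, row] in pixels: a listed point, or the origin of a listed thing).
The state is a dict: "time": time; "q": joint angles; "qd": joint speeds; "joint_torque": joint torques, N m; "tool_pos": TCP position; "tool_rot": TCP orientation; "wrist_force": force on the tool from outside, world axes, zero at the start; "ft_torque": the same for the moment, N m; "gripper_width": opening from 0.0 (shut) to 1.0 (fully open); "grasp_force": force on a finger pad.
Only numpy, scipy, OpenCV 4.12 (cv2) and the standard library are available. Lean on these libraries where they do the work, as an engineer would, in place of code of your own. Each camera call takes 0.05 s, during which the arm holds its last target. There are 200 camera calls.

## Working session

There is one attempt and no reset: what is moved stays moved. The work goes in short steps, Python scripts to look and compute and a tool call to move; the robot and the scene stay as the last step left them, time stands still between calls to the robot, and variables do not carry over. Pictures are saved under pics/ and viewed, at most 10 in all, crops included, and the job is handed in when it is done.

Besides the shell and the picture viewer there is one more tool, called after "Request:" as name([rows], argument=value, ...), one row to a line, values as JSON. apply_moves: Moves the arm, as the interface text tells. Its arguments: {"type":"object","properties":{"steps":{"type":"array"},"claw":{"type":"number"},"force":{"type":"number"}},"required":["steps"]}

```bash
mkdir -p pics
cat > h.py <<'E'
import numpy as np, cv2
from rig import env, viewer
def K(p):
    f=210/np.tan(np.radians(p["vertical_fov"])/2)
    return np.array([[f,0,p["cx"]],[0,f,p["cy"]],[0,0,1.]])
def ray(p,uv,z=0.):
    R=cv2.Rodrigues(np.array(p["rvec"],float))[0]; t=np.array(p["tvec"],float).ravel()
    n=cv2.undistortPoints(np.array(uv,float).reshape(-1,1,2),K(p),np.array(p["D"],float)).reshape(-1,2)
    d=np.c_[n,np.ones(len(n))]@R; c=-R.T@t
    return c+d*((np.asarray(z)-c[2])/d[:,2])[:,None]
def proj(p,X):
    return cv2.projectPoints(np.array(X,float).reshape(-1,3),np.array(p["rvec"],float),np.array(p["tvec"],float),K(p),np.array(p["D"],float))[0].reshape(-1,2)
def save(p,n,im=None): cv2.imwrite(f"pics/{n}.png",cv2.cvtColor(p["color"] if im is None else im,cv2.COLOR_RGB2BGR))
E
python3 - <<'E'
from h import *
np.set_printoptions(precision=1,suppress=True)
ims=[]
for c in("side","top"):
    p=viewer.read_camera(c); save(p,c+"0")
    R=cv2.Rodrigues(np.array(p["rvec"],float))[0]; print(c,-R.T@np.array(p["tvec"],float).ravel(),R[2])
    for t in("rack","corner_stop","dropper","dish","reagent"):
        for o in viewer.outline_of(t,p)[:3]: print(t,"out",o["confidence"],o["position"],ray(p,o["position"])[0])
        for o in viewer.landmark_of(t,p)[:3]: print(t,"lm",o["confidence"],o["position"],ray(p,o["position"])[0])
E
```

```text
side [  427.9 -1394.3   855.9] [ 0.1  0.9 -0.5]
rack out 0.91 [260.5, 178.0] [578.6 395.3   0. ]
rack out 0.7 [324.9, 227.0] [766.1   2.4   0. ]
rack lm 0.98 [311.0, 200.1] [751.3 196.5   0. ]
rack lm 0.58 [262.6, 183.3] [583.1 346.5   0. ]
rack lm 0.58 [326.4, 221.3] [778.6  39.7   0. ]
corner_stop out 0.73 [215.1, 238.2] [397.5 -46.2   0. ]
corner_stop lm 0.73 [222.3, 258.0] [ 419.5 -159.     0. ]
dropper out 0.93 [238.9, 280.1] [ 465.2 -271.5    0. ]
dropper lm 0.81 [239.9, 289.5] [ 466.2 -314.1    0. ]
dish out 0.67 [268.9, 282.5] [ 549.1 -288.    -0. ]
dish lm 0.46 [268.7, 291.9] [ 544.7 -329.8    0. ]
reagent out 0.7 [248.2, 174.2] [531.  433.7   0. ]
reagent lm 0.45 [249.9, 181.6] [533.9 364.2   0. ]
top [ 340.9   36.6 1448.7] [ 0.2 -0.  -1. ]
rack out 0.87 [347.3, 147.6] [ 757.1 -173.3    0. ]
rack out 0.8 [206.3, 205.2] [590.5 210.6   0. ]
rack out 0.59 [289.5, 133.3] [795.6 -13.    0. ]
rack lm 0.98 [281.8, 148.5] [751.6   8.    0. ]
rack lm 0.87 [227.5, 204.4] [593.4 153.4   0. ]
rack lm 0.66 [334.9, 144.0] [ 766.8 -139.     0. ]
corner_stop out 0.69 [293.5, 280.2] [391.9 -26.1   0. ]
corner_stop lm 0.75 [349.8, 267.6] [ 426.5 -176.     0. ]
dropper out 0.55 [397.5, 251.3] [ 471.1 -305.5    0. ]
dropper lm 0.72 [397.0, 252.8] [ 467.1 -304.1    0. ]
dropper lm 0.38 [345.5, 272.6] [ 413.2 -164.4    0. ]
dish out 0.46 [405.9, 221.6] [ 552.  -330.7    0. ]
dish lm 0.67 [402.7, 222.7] [ 548.9 -321.8    0. ]
reagent out 0.9 [151.4, 223.7] [538.3 356.7   0. ]
reagent lm 0.73 [150.4, 225.7] [532.8 359.1   0. ]
```

```bash
python3 -c "
import cv2,numpy as np
a=cv2.imread('pics/top0.png')[90:330,110:450];cv2.imwrite('pics/top0c.png',cv2.resize(a,None,fx=2.3,fy=2.3,interpolation=cv2.INTER_CUBIC))
a=cv2.imread('pics/side0.png')[120:320,170:390];cv2.imwrite('pics/side0c.png',cv2.resize(a,None,fx=3,fy=3,interpolation=cv2.INTER_CUBIC))"
```

```text
(no output)
```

View pics/top0c.png

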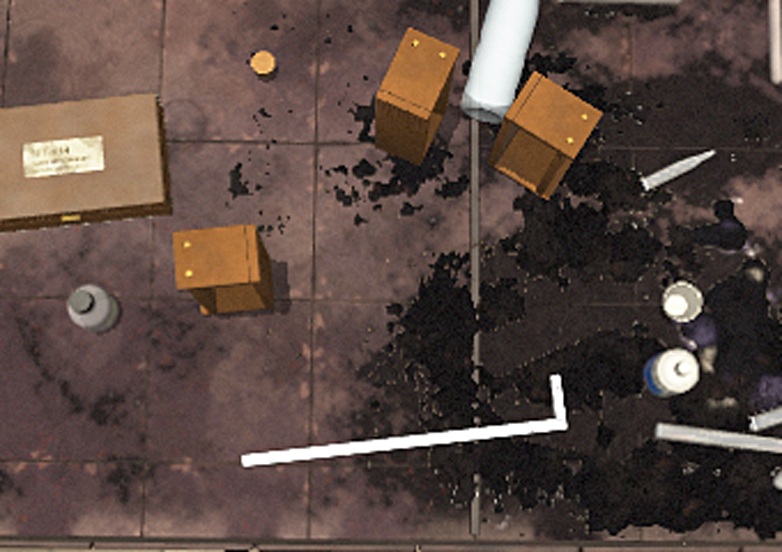

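View pics/side0c.png

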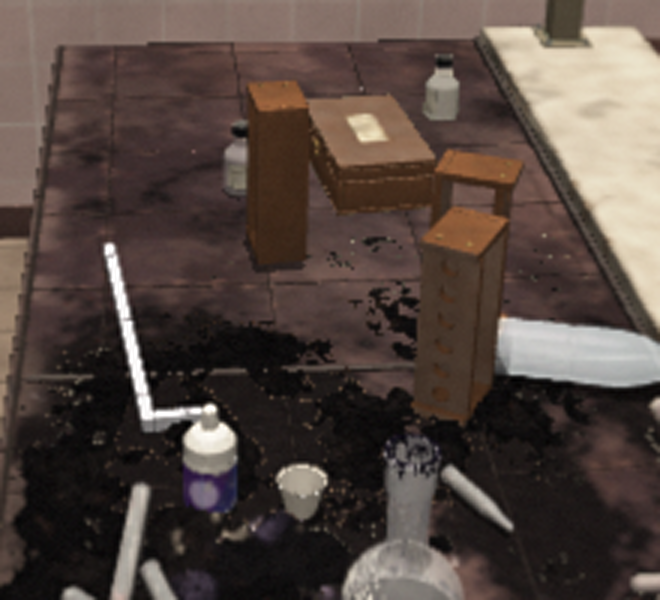

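The top view shows the target rack standing at about (205,200) in the full image, with its hole side facing left. The stop's corner is at about (350,268), and both decoy racks are farther right. I'll fit the poses next.

```bash
cat >> h.py <<'E'
from scipy.optimize import minimize
def box(x0,x1,y0,y1,z0,z1): return np.array([[x,y,z] for x in(x0,x1) for y in(y0,y1) for z in(z0,z1)],float)
STAND=[box(-30,30,-42.5,42.5,0,200)]; FEET=[box(-30,30,-100,100,0,85)]
STOP=[box(-12,0,-12,360,0,18),box(-12,50,-12,0,0,18)]
S=3
def render(p,boxes,a):
    m=np.zeros((420*S,560*S),np.uint8); c,s=np.cos(a[2]),np.sin(a[2])
    for b in boxes:
        w=b.copy(); w[:,0]=a[0]+c*b[:,0]-s*b[:,1]; w[:,1]=a[1]+s*b[:,0]+c*b[:,1]
        h=cv2.convexHull((proj(p,w)*S+S/2).astype(np.float32)).astype(np.int32); cv2.fillConvexPoly(m,h,1)
    return cv2.resize(m.astype(np.float32),(560,420),interpolation=cv2.INTER_AREA)
def fit(pm,boxes,a0):
    pm=[(p,m.astype(np.float32)) for p,m in pm]
    def cost(v):
        a=[v[0]*10,v[1]*10,v[2]*.1]; return sum(1-np.minimum(r,m).sum()/np.maximum(r,m).sum() for p,m in pm for r in[render(p,boxes,a)])
    v=np.array([a0[0]/10,a0[1]/10,a0[2]/.1])
    for _ in range(2):
        r=minimize(cost,v,method="Nelder-Mead",options=dict(initial_simplex=v+np.vstack([np.zeros(3),np.eye(3)*1.2]),xatol=.005,fatol=1e-4)); v=r.x
    return np.round([v[0]*10,v[1]*10,v[2]*.1],3),round(r.fun,3)
def nearest(p,t,uv):
    o=[o for o in viewer.outline_of(t,p) if np.hypot(*(np.array(o["position"])-uv))<40]
    return min(o,key=lambda o:np.hypot(*(np.array(o["position"])-uv)))["pixels"] if o else None
def locate(t,boxes,a0,c0,cams=("top","side")):
    out=[]
    for c in cams:
        p=viewer.read_camera(c); m=nearest(p,t,proj(p,c0)[0])
        if m is None: print("missed",t,c); continue
        out.append((p,m)); print(c,fit([(p,m)],boxes,a0))
    r=fit(out,boxes,a0); print(t,"both",r); return r[0],out
E
python3 - <<'E'
from h import *
locate("rack",STAND,[593,160,0.05],[593,160,100])
locate("corner_stop",STOP,[421,-170,0.1],[395,-20,9])
E
```

```text
top (array([5.65703e+02, 1.93987e+02, 1.06000e-01]), np.float64(0.046))
side (array([5.65597e+02, 1.93667e+02, 7.90000e-02]), np.float64(0.026))
rack both (array([5.65718e+02, 1.93829e+02, 8.20000e-02]), np.float64(0.078))
top (array([ 4.13575e+02, -1.78255e+02,  1.22000e-01]), np.float64(0.275))
side (array([ 4.13622e+02, -1.75593e+02,  1.23000e-01]), np.float64(0.214))
corner_stop both (array([ 4.13602e+02, -1.77444e+02,  1.21000e-01]), np.float64(0.495))
```

Run:
```python
from h import *
s=env.state(); print(s["time"],np.round(s["tool_pos"],1),np.round(s["tool_rot"],3).tolist(),s["gripper_width"])
```

```text
1.5 [201.2 644.3 231.3] [[-0.955, 0.298, -0.0], [0.298, 0.955, 0.0], [0.0, 0.0, -1.0]] 0.9989987870487902
```

Request:
apply_moves([
  {"travel": [0, 0, 1.6], "twist": -0.097},
  {"travel": [0, 0, 1.6], "twist": -0.097},
  {"travel": [0, 0, 1.6], "twist": -0.097},
  {"travel": [0, 0, 1.6], "twist": -0.094},
  {"travel": [-2.33, -2.83, 0], "twist": 0},
  {"travel": [-2.33, -2.83, 0], "twist": 0},
  {"travel": [-2.33, -2.83, 0], "twist": 0},
  {"travel": [-2.33, -2.83, 0], "twist": 0},
  {"travel": [-2.33, -2.83, 0], "twist": 0},
  {"travel": [-2.33, -2.83, 0], "twist": 0},
  {"travel": [-2.33, -2.83, 0], "twist": 0},
  {"travel": [-2.33, -2.83, 0], "twist": 0},
  {"travel": [-2.33, -2.83, 0], "twist": 0},
  {"travel": [-2.33, -2.83, 0], "twist": 0},
  {"travel": [-2.33, -2.83, 0], "twist": 0},
  {"travel": [-2.33, -2.83, 0], "twist": 0},
  {"travel": [-2.33, -2.83, 0], "twist": 0},
  {"travel": [-2.33, -2.83, 0], "twist": 0},
  {"travel": [0, 0, 0], "twist": 0},
], claw=0, force=20)

```text
time: 3.08
tool_pos: [565.3, 267.3, 167.5]
tool_rot: [[-0.998, -0.07, 0.005], [-0.07, 0.998, -0.005], [-0.004, -0.005, -1.0]]
wrist_force: [0.6, -1.6, 0.0]
gripper_width: -0.002
grasp_force: 0.0
```

Request:
apply_moves([
  {"travel": [0.5, -0.5, 0], "twist": 0},
  {"travel": [0, -1, 0], "twist": 0},
  {"travel": [0, -1.1, 0], "twist": 0},
  {"travel": [0, -1.1, 0], "twist": 0},
  {"travel": [0, -1.1, 0], "twist": 0},
  {"travel": [0, -1.1, 0], "twist": 0},
  {"travel": [0, -1.1, 0], "twist": 0},
  {"travel": [0, -1.1, 0], "twist": 0},
  {"travel": [0, -1.1, 0], "twist": 0},
  {"travel": [0, -1.1, 0], "twist": 0},
  {"travel": [0, -1.1, 0], "twist": 0},
  {"travel": [0, -1.1, 0], "twist": 0},
  {"travel": [0, 0, 0], "twist": 0},
  {"travel": [0, 1, 0], "twist": 0},
  {"travel": [0, 1, 0], "twist": 0},
  {"travel": [0, 1, 0], "twist": 0},
  {"travel": [0, 0, 0], "twist": 0},
  {"travel": [0, 0, 0], "twist": 0},
])

```text
time: 4.58
tool_pos: [560.9, 183.3, 166.6]
tool_rot: [[-0.996, -0.086, -0.001], [-0.086, 0.996, 0.0], [0.001, 0.0, -1.0]]
wrist_force: [-0.1, 0.5, -0.3]
gripper_width: 0.001
grasp_force: 0.0
```

Run:
```python
from h import *
a,o=locate("rack",FEET,[577,52,0.08],[577,52,40])
im=[cv2.resize(p["color"][90:320,120:440],None,fx=1.2,fy=1.2) for p,m in o]
save(None,"fall",np.vstack(im))
s=env.state(); print(s["time"],np.round(s["tool_pos"],1),np.round(s["tool_rot"],3).tolist())
```

```text
top (array([5.81696e+02, 4.33820e+01, 1.10000e-01]), np.float64(0.07))
side (array([5.82086e+02, 4.75850e+01, 1.12000e-01]), np.float64(0.084))
rack both (array([5.81846e+02, 4.36550e+01, 1.02000e-01]), np.float64(0.154))
4.7833 [561.7 180.7 167. ] [[-0.997, -0.082, -0.0], [-0.082, 0.997, -0.0], [0.0, -0.0, -1.0]]
```

View pics/fall.png

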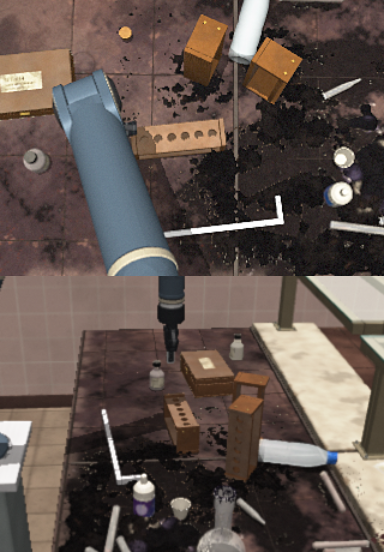

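The rack is on its feet at about (582,45), turned about 0.11 rad. Next I go behind it and push it to the rail.

Request:
apply_moves([
  {"travel": [-0.18, 0, 0], "twist": -0.039},
  {"travel": [-1, -2.74, 0], "twist": 0},
  {"travel": [-1.2, -2.74, 0], "twist": 0},
  {"travel": [-1.2, -2.74, 0], "twist": 0},
  {"travel": [-1.2, -2.74, 0], "twist": 0},
  {"travel": [-1.2, -2.74, 0], "twist": 0},
  {"travel": [0, 0, 0], "twist": 0},
  {"travel": [0, 0, 3], "twist": 0},
  {"travel": [0, 0, 3], "twist": 0},
  {"travel": [0, 0, 3], "twist": 0},
  {"travel": [0, 0, 3], "twist": 0},
  {"travel": [0, 0, 2], "twist": 0},
  {"travel": [0, 0, 0.7], "twist": 0},
  {"travel": [0, 0, 0], "twist": 0},
  {"travel": [0, 0, 0], "twist": 0},
])

```text
time: 6.03
tool_pos: [638.3, 52.2, 20.9]
tool_rot: [[-0.993, -0.12, 0.001], [-0.12, 0.993, 0.0], [-0.001, -0.0, -1.0]]
wrist_force: [0.2, 0.6, 0.5]
gripper_width: 0.005
grasp_force: 0.0
```

Request:
apply_moves([
  {"travel": [0, 0, 1.0], "twist": 0},
  {"travel": [0, 0, 0.3], "twist": 0},
  {"travel": [0, 0, 0], "twist": 0},
  {"travel": [0.8, 0, 0], "twist": 0},
  {"travel": [0.8, 0, 0], "twist": 0},
  {"travel": [0.8, 0, 0], "twist": 0},
  {"travel": [0.8, 0, 0], "twist": 0},
  {"travel": [0.8, 0, 0], "twist": 0},
  {"travel": [0.8, 0, 0], "twist": 0},
  {"travel": [0.8, 0, 0], "twist": 0},
  {"travel": [0.8, 0, 0], "twist": 0},
  {"travel": [0.8, 0, 0], "twist": 0},
  {"travel": [0.8, 0, 0], "twist": 0},
  {"travel": [0, 0, 0], "twist": 0},
])

```text
time: 7.2
tool_pos: [555.5, 42.3, 6.9]
tool_rot: [[-0.993, -0.121, -0.003], [-0.121, 0.993, -0.0], [0.003, 0.0, -1.0]]
wrist_force: [-0.6, -0.6, -0.3]
gripper_width: 0.004
grasp_force: 0.0
```

```bash
cat >> h.py <<'E'
def own(x,y,s=(413.6,-177.4,.121)):
    c,n=np.cos(s[2]),np.sin(s[2]); d=np.array([x-s[0],y-s[1]]); return np.round([c*d[0]+n*d[1],-n*d[0]+c*d[1]],1)
E
python3 - <<'E'
from h import *
a,o=locate("rack",FEET,[520,42,0.12],[520,42,40])
print("own",own(a[0],a[1]),a[2]-.121)
s=env.state(); print(s["time"],np.round(s["tool_pos"],1),own(*s["tool_pos"][:2]))
E
```

```text
top (array([5.10736e+02, 3.50600e+01, 1.29000e-01]), np.float64(0.601))
side (array([5.14356e+02, 4.30850e+01, 1.10000e-01]), np.float64(0.088))
rack both (array([5.14067e+02, 3.56140e+01, 1.02000e-01]), np.float64(0.702))
own [125.4 199.3] -0.019000000000000003
7.4 [558.2  42.7   7.1] [170.1 201. ]
```

Request:
apply_moves([
  {"travel": [0.8, 0, 0], "twist": 0},
  {"travel": [0.8, 0, 0], "twist": 0},
  {"travel": [0.8, 0, 0], "twist": 0},
  {"travel": [0.8, 0, 0], "twist": 0},
  {"travel": [0.8, 0, 0], "twist": 0},
  {"travel": [0.8, 0, 0], "twist": 0},
  {"travel": [0.8, 0, 0], "twist": 0},
  {"travel": [0.8, 0, 0], "twist": 0},
  {"travel": [0.8, 0, 0], "twist": 0},
  {"travel": [0.6, 0, 0], "twist": 0},
  {"travel": [0.5, 0, 0], "twist": 0},
  {"travel": [0.5, 0, 0], "twist": 0},
  {"travel": [0.4, 0, 0], "twist": 0},
  {"travel": [0.4, 0, 0], "twist": 0},
  {"travel": [0, 0, 0], "twist": 0},
  {"travel": [0, 0, 0], "twist": 0},
])

```text
time: 8.73
tool_pos: [462.6, 31.0, 7.2]
tool_rot: [[-0.993, -0.121, -0.001], [-0.121, 0.993, 0.0], [0.001, 0.0, -1.0]]
wrist_force: [1.4, 0.0, 0.2]
gripper_width: 0.001
grasp_force: 0.0
```

Run:
```python
from h import *
a,o=locate("rack",FEET,[420,30,0.12],[420,30,40])
print("own",own(a[0],a[1]),a[2]-.121)
s=env.state(); print(s["time"],np.round(s["tool_pos"],1),own(*s["tool_pos"][:2]),s["wrist_force"])
```

```text
top (array([4.18862e+02, 2.36270e+01, 1.32000e-01]), np.float64(0.605))
side (array([4.19634e+02, 3.34090e+01, 1.20000e-01]), np.float64(0.116))
rack both (array([4.19398e+02, 2.52920e+01, 1.08000e-01]), np.float64(0.741))
own [ 30.2 200.5] -0.012999999999999998
8.9333 [463.1  31.1   7.2] [ 74.3 201. ] [ 1.20678115  0.77595542 -0.34673669]
```

Request:
apply_moves([
  {"travel": [0.2, 0, 0], "twist": 0},
  {"travel": [0.2, 0, 0], "twist": 0},
  {"travel": [0.2, 0, 0], "twist": 0},
  {"travel": [0, 0, 0], "twist": 0},
  {"travel": [0, 0, 0], "twist": 0},
])

```text
time: 9.35
tool_pos: [459.0, 30.7, 7.8]
tool_rot: [[-0.993, -0.121, 0.004], [-0.121, 0.993, 0.001], [-0.005, 0.0, -1.0]]
wrist_force: [5.6, 1.9, -0.7]
gripper_width: -0.002
grasp_force: 2.0
```

Request:
apply_moves([
  {"travel": [-1, 0, 0], "twist": 0},
  {"travel": [-2, 0, 0], "twist": 0},
  {"travel": [0, 0, -3], "twist": 0},
  {"travel": [0, 0, -4], "twist": 0},
  {"travel": [0, 0, -4], "twist": 0},
  {"travel": [1.2, 3, 0], "twist": 0},
  {"travel": [1.2, 3, 0], "twist": 0},
  {"travel": [1.2, 3, 0], "twist": 0},
  {"travel": [1.2, 3, 0], "twist": 0},
  {"travel": [1.2, 2.4, 0], "twist": 0},
  {"travel": [0, 0, 0], "twist": 0},
  {"travel": [0, 0, 0], "twist": 0},
])

```text
time: 10.35
tool_pos: [408.2, 170.3, 116.9]
tool_rot: [[-0.992, -0.125, -0.003], [-0.125, 0.992, -0.001], [0.003, -0.001, -1.0]]
wrist_force: [0.2, -0.8, -0.6]
gripper_width: -0.001
grasp_force: 0.0
```

Run:
```python
from h import *
a,o=locate("rack",FEET,[420,30,0.12],[420,30,40])
print("own",own(a[0],a[1]),a[2]-.121)
s=env.state(); print(s["time"],np.round(s["tool_pos"],1),own(*s["tool_pos"][:2]),s["wrist_force"])
```

```text
missed rack top
side (array([4.21235e+02, 3.28490e+01, 1.14000e-01]), np.float64(0.121))
rack both (array([4.21235e+02, 3.28490e+01, 1.14000e-01]), np.float64(0.121))
own [ 33.  207.8] -0.006999999999999992
10.55 [410.2 168.2 117.1] [ 38.3 343.5] [ 0.10029871  0.1128554  -0.6027662 ]
```

Request:
apply_moves([
  {"travel": [0, 0, 3], "twist": 0},
  {"travel": [0, 0, 3], "twist": 0},
  {"travel": [0, 0, 2.5], "twist": 0},
  {"travel": [0, 0, 1.2], "twist": 0},
  {"travel": [0, 0, 0], "twist": 0},
  {"travel": [0, -0.8, 0], "twist": 0},
  {"travel": [0, -0.8, 0], "twist": 0},
  {"travel": [0, -0.8, 0], "twist": 0},
  {"travel": [0, -0.8, 0], "twist": 0},
  {"travel": [0, -0.8, 0], "twist": 0},
  {"travel": [0, -0.8, 0], "twist": 0},
  {"travel": [0, -0.8, 0], "twist": 0},
  {"travel": [0, -0.8, 0], "twist": 0},
  {"travel": [0, -0.8, 0], "twist": 0},
  {"travel": [0, -0.8, 0], "twist": 0},
  {"travel": [0, 0, 0], "twist": 0},
  {"travel": [0, 0, 0], "twist": 0},
])

```text
time: 11.97
tool_pos: [419.0, 88.9, 20.0]
tool_rot: [[-0.993, -0.119, -0.001], [-0.119, 0.993, -0.001], [0.001, -0.001, -1.0]]
wrist_force: [0.5, -0.3, 0.3]
gripper_width: -0.002
grasp_force: 0.0
```

Run:
```python
from h import *
a,o=locate("rack",FEET,[430,-30,0.12],[430,-30,40],("side",))
print("own",own(a[0],a[1]),a[2]-.121)
s=env.state(); print(s["time"],np.round(s["tool_pos"],1),own(*s["tool_pos"][:2]),s["wrist_force"])
```

```text
side (array([ 4.30726e+02, -5.08340e+01,  1.12000e-01]), np.float64(0.081))
rack both (array([ 4.30726e+02, -5.08340e+01,  1.12000e-01]), np.float64(0.081))
own [ 32.3 123.6] -0.008999999999999994
12.0667 [418.9  89.6  19.9] [ 37.5 264.4] [-0.40221645 -0.19025792  0.49190245]
```

Request:
apply_moves([
  {"travel": [0, -0.5, 0], "twist": 0},
  {"travel": [0, -0.5, 0], "twist": 0},
  {"travel": [0, -0.5, 0], "twist": 0},
  {"travel": [0, -0.3, 0], "twist": 0},
  {"travel": [0, -0.2, 0], "twist": 0},
  {"travel": [0, 0, 0], "twist": 0},
  {"travel": [0, 0, 0], "twist": 0},
])

```text
time: 12.65
tool_pos: [422.1, 72.7, 20.8]
tool_rot: [[-0.992, -0.123, 0.001], [-0.123, 0.992, 0.003], [-0.001, 0.003, -1.0]]
wrist_force: [-1.6, 8.9, 5.6]
gripper_width: -0.001
grasp_force: 0.0
```

Run:
```python
from h import *
a,o=locate("rack",FEET,[430,-70,0.12],[430,-70,40],("side",))
print("own",own(a[0],a[1]),a[2]-.121)
p=o[0][0]; save(p,"s3",cv2.resize(p["color"][130:310,150:330],None,fx=3.3,fy=3.3,interpolation=cv2.INTER_CUBIC))
s=env.state(); print(s["time"],np.round(s["tool_pos"],1),own(*s["tool_pos"][:2]),s["wrist_force"])
```

```text
missed rack side
rack both (array([ 4.3e+02, -7.0e+01,  1.2e-01]), np.float64(0.0))
own [ 29.2 104.6] -0.0010000000000000009Traceback (most recent call last):
  File "<stdin>", line 4, in <module>
IndexError: list index out of range
```

Run:
```python
from h import *
p=viewer.read_camera("side")
for o in viewer.outline_of("rack",p): print(o["confidence"],o["position"])
print(proj(p,[431,-74,40]))
ms=[o for o in viewer.outline_of("rack",p) if np.hypot(*(np.array(o["position"])-proj(p,[431,-74,40])[0]))<20]
if ms: a=fit([(p,ms[0]["pixels"])],FEET,[431,-74,.12]); print(a,own(*a[0][:2]))
save(p,"s3",cv2.resize(p["color"][130:310,150:330],None,fx=3.3,fy=3.3,interpolation=cv2.INTER_CUBIC))
s=env.state(); print(s["time"],np.round(s["tool_pos"],1),own(*s["tool_pos"][:2]),s["wrist_force"])
```

```text
0.95 [323.2, 223.6]
0.79 [224.9, 230.6]
0.78 [320.9, 179.0]
0.55 [268.4, 282.4]
[[225.39154403 231.86306805]]
(array([ 4.33262e+02, -6.46990e+01,  1.08000e-01]), np.float64(0.124)) [ 33.1 109.5]
12.9 [422.1  72.6  20.8] [ 38.6 247.2] [-2.33209983  9.00882276  5.42067098]
```

View pics/s3.png

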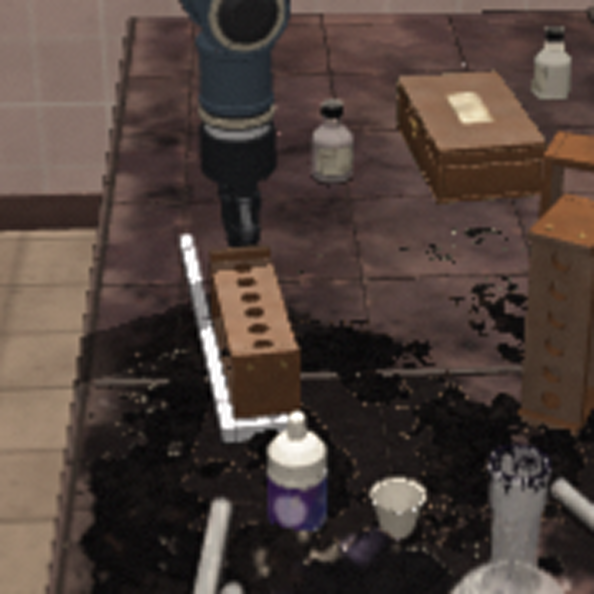

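The rack is near the rail but about 10 mm short of the leg. The upward force says the wide upper part of the gripper is on the end board, not the fingertips. I'll back off and push with raised fingertips.

Request:
apply_moves([
  {"travel": [0, 1, 0], "twist": 0},
  {"travel": [0, 1, 0], "twist": 0},
  {"travel": [0, 0, -2], "twist": 0},
  {"travel": [0, 0, -1.7], "twist": 0},
  {"travel": [0, -1, 0], "twist": 0},
  {"travel": [0, -1, 0], "twist": 0},
  {"travel": [0, -1, 0], "twist": 0},
  {"travel": [0, -0.7, 0], "twist": 0},
  {"travel": [0, -0.4, 0], "twist": 0},
  {"travel": [0, -0.4, 0], "twist": 0},
  {"travel": [0, 0, 0], "twist": 0},
  {"travel": [0, 0, 0], "twist": 0},
])

```text
time: 13.9
tool_pos: [424.7, 45.4, 57.0]
tool_rot: [[-0.993, -0.12, -0.001], [-0.12, 0.993, 0.0], [0.001, 0.0, -1.0]]
wrist_force: [0.4, 0.6, -0.5]
gripper_width: 0.004
grasp_force: 0.0
```

```bash
cat >> h.py <<'E'
def look():
    p=viewer.read_camera("side")
    ms=[o for o in viewer.outline_of("rack",p) if np.hypot(*(np.array(o["position"])-proj(p,[431,-74,40])[0]))<20]
    if ms: a=fit([(p,ms[0]["pixels"])],FEET,[431,-74,.12]); print(a,own(*a[0][:2]))
    s=env.state(); print(s["time"],np.round(s["tool_pos"],1),own(*s["tool_pos"][:2]),s["wrist_force"])
    return p
E
python3 -c "
from h import *
look()"
```

```text
(array([ 4.3336e+02, -5.4865e+01,  1.1600e-01]), np.float64(0.144)) [ 34.4 119.3]
14.0 [424.8  45.9  57.2] [ 38.1 220.3] [-0.11284419 -0.25993902  0.52804451]
```

Request:
apply_moves([
  {"travel": [0, -0.3, 0], "twist": 0},
  {"travel": [0, -0.3, 0], "twist": 0},
  {"travel": [0, -0.3, 0], "twist": 0},
  {"travel": [0, 0, 0], "twist": 0},
  {"travel": [0, 0, 0], "twist": 0},
])

```text
time: 14.42
tool_pos: [426.4, 42.1, 58.0]
tool_rot: [[-0.992, -0.125, 0.002], [-0.125, 0.992, 0.006], [-0.002, 0.006, -1.0]]
wrist_force: [-3.1, 14.0, 3.9]
gripper_width: 0.001
grasp_force: 7.7
```

Request:
apply_moves([
  {"travel": [0, 0.5, 0], "twist": 0},
  {"travel": [0, 1.5, 0], "twist": 0},
  {"travel": [0, 0, -3], "twist": 0},
  {"travel": [0, 0, -3], "twist": 0},
  {"travel": [0, 0, -3], "twist": 0},
  {"travel": [-1.5, -3, 0], "twist": 0},
  {"travel": [-1.5, -3, 0], "twist": 0},
  {"travel": [-1.5, -3, 0], "twist": 0},
  {"travel": [-1.5, -3, 0], "twist": 0},
  {"travel": [0, 0, 0], "twist": 0},
  {"travel": [0, 0, 0], "twist": 0},
])

```text
time: 15.33
tool_pos: [498.0, -57.4, 147.1]
tool_rot: [[-0.993, -0.117, -0.0], [-0.117, 0.993, -0.001], [0.0, -0.001, -1.0]]
wrist_force: [-0.9, 1.0, 0.3]
gripper_width: -0.0
grasp_force: 0.0
```

Run:
```python
from h import *
p=look(); q=viewer.read_camera("top")
save(p,"s4",np.hstack([cv2.resize(i,(396,396),interpolation=cv2.INTER_CUBIC) for i in (p["color"][170:280,180:290],q["color"][200:310,260:370])]))
```

```text
(array([ 4.33998e+02, -6.02470e+01,  1.01000e-01]), np.float64(0.158)) [ 34.4 113.8]
15.4333 [496.9 -54.8 146.9] [ 97.5 111.6] [-0.03593344 -0.4053499   0.49284251]
```

View pics/s4.png

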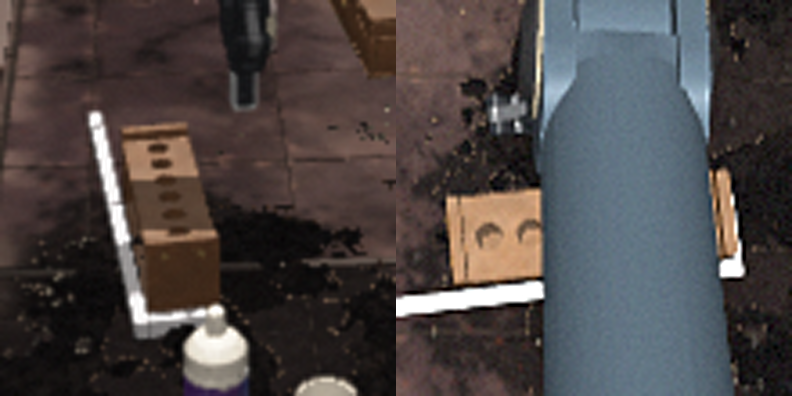

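Request:
apply_moves([
  {"travel": [0, 0, 3.5], "twist": 0},
  {"travel": [0, 0, 3.5], "twist": 0},
  {"travel": [0, 0, 3.5], "twist": 0},
  {"travel": [0, 0, 2.5], "twist": 0},
  {"travel": [0, 0, 0.9], "twist": 0},
  {"travel": [0, 0, 0], "twist": 0},
  {"travel": [0.6, 0, 0], "twist": 0},
  {"travel": [0.6, 0, 0], "twist": 0},
  {"travel": [0.5, 0, 0], "twist": 0},
  {"travel": [0.4, 0, 0], "twist": 0},
  {"travel": [0.4, 0, 0], "twist": 0},
  {"travel": [0.3, 0, 0], "twist": 0},
  {"travel": [0.3, 0, 0], "twist": 0},
  {"travel": [0, 0, 0], "twist": 0},
  {"travel": [0, 0, 0], "twist": 0},
])

```text
time: 16.73
tool_pos: [470.1, -58.9, 9.4]
tool_rot: [[-0.993, -0.121, 0.007], [-0.121, 0.993, 0.0], [-0.007, -0.001, -1.0]]
wrist_force: [4.7, 0.4, 1.6]
gripper_width: -0.002
grasp_force: 0.8
```

Request:
apply_moves([
  {"travel": [-0.8, 0, 0], "twist": 0},
  {"travel": [-2, 0, 0], "twist": 0},
  {"travel": [0, 0, -4], "twist": 0},
  {"travel": [0, 0, -4], "twist": 0},
  {"travel": [0, 0, -4], "twist": 0},
  {"travel": [1.4, 3.3, 0], "twist": 0},
  {"travel": [1.4, 3.3, 0], "twist": 0},
  {"travel": [1.4, 3.3, 0], "twist": 0},
  {"travel": [1.4, 3.5, 0], "twist": 0},
  {"travel": [0, 0, 0], "twist": 0},
  {"travel": [0, 0, 0], "twist": 0},
])

```text
time: 17.65
tool_pos: [421.4, 72.0, 128.1]
tool_rot: [[-0.992, -0.126, -0.002], [-0.126, 0.992, -0.0], [0.002, 0.0, -1.0]]
wrist_force: [-0.1, 0.3, -0.3]
gripper_width: 0.002
grasp_force: 0.0
```

```bash
python3 -c "
from h import *
look()"
```

```text
(array([ 4.31462e+02, -5.10240e+01,  1.19000e-01]), np.float64(0.125)) [ 33.  123.3]
17.75 [422.9  69.8 128.2] [ 39.1 244.3] [-0.53278255  0.22916659  0.26671753]
```

Request:
apply_moves([
  {"travel": [0, 0, 3], "twist": 0},
  {"travel": [0, 0, 3], "twist": 0},
  {"travel": [0.3, 0, 1.1], "twist": 0},
  {"travel": [0, 0, 0], "twist": 0},
  {"travel": [0, -0.6, 0], "twist": 0},
  {"travel": [0, -0.6, 0], "twist": 0},
  {"travel": [0, -0.6, 0], "twist": 0},
  {"travel": [0, -0.4, 0], "twist": 0},
  {"travel": [0, -0.3, 0], "twist": 0},
  {"travel": [0, -0.3, 0], "twist": 0},
  {"travel": [0, -0.3, 0], "twist": 0},
  {"travel": [0, 0, 0], "twist": 0},
  {"travel": [0, 0, 0], "twist": 0},
])

```text
time: 18.83
tool_pos: [424.1, 42.1, 57.9]
tool_rot: [[-0.992, -0.123, 0.002], [-0.123, 0.992, 0.003], [-0.002, 0.003, -1.0]]
wrist_force: [-0.9, 8.1, 3.4]
gripper_width: -0.0
grasp_force: 3.9
```

Request:
apply_moves([
  {"travel": [0, 0.5, 0], "twist": 0},
  {"travel": [0, 2, 0], "twist": 0},
  {"travel": [0, 2, -3], "twist": 0},
  {"travel": [0, 1, -4], "twist": 0},
  {"travel": [0, 1, -4], "twist": 0},
  {"travel": [0, 3.9, 0], "twist": 0},
  {"travel": [0, 3.9, 0], "twist": 0},
  {"travel": [0, 3.9, 0], "twist": 0},
  {"travel": [0, 3.9, 0], "twist": 0},
  {"travel": [0, 3.9, 0], "twist": 0},
  {"travel": [0, 3.9, 0], "twist": 0},
  {"travel": [0, 3.9, 0], "twist": 0},
  {"travel": [0, 3.9, 0], "twist": 0},
  {"travel": [0, 0, 0], "twist": 0},
  {"travel": [0, 0, 0], "twist": 0},
])

```text
time: 20.08
tool_pos: [376.7, 415.8, 167.0]
tool_rot: [[-0.992, -0.126, -0.001], [-0.126, 0.992, 0.0], [0.001, 0.0, -1.0]]
wrist_force: [0.0, -1.0, -0.5]
gripper_width: 0.001
grasp_force: 0.0
```

Run:
```python
from h import *
p=look(); q=viewer.read_camera("top")
for o in viewer.outline_of("rack",q):
    if np.hypot(*(np.array(o["position"])-proj(q,[431,-74,40])[0]))<25:
        a=fit([(q,o["pixels"])],FEET,[431,-74,.12]); print("top",a,own(*a[0][:2]))
for t in("dropper","dish","reagent"):
    for l in viewer.landmark_of(t,q)[:1]: print(t,ray(q,l["position"])[0])
save(p,"s5",np.hstack([cv2.resize(i,(396,396),interpolation=cv2.INTER_CUBIC) for i in (p["color"][200:270,190:260],q["color"][220:310,275:365])]))
```

```text
(array([ 4.32726e+02, -5.13950e+01,  1.19000e-01]), np.float64(0.131)) [ 34.2 122.8]
20.1833 [378.2 412.4 166.9] [ 36.  589.8] [ 0.91633976 -0.19077471 -0.3300455 ]
top (array([ 4.32774e+02, -7.34960e+01,  1.20000e-01]), np.float64(0.031)) [ 31.6 100.8]
dropper [ 463.79100383 -299.0819271     0.        ]
dish [ 548.14711225 -328.09495712    0.        ]
reagent [535.1119899  348.46413702   0.        ]
```

View pics/s5.png

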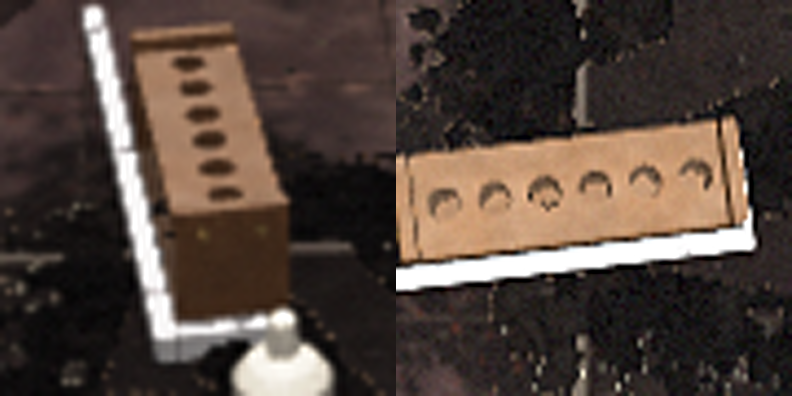

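Request:
apply_moves([
  {"travel": [-0.5, -3.9, 0], "twist": 0},
  {"travel": [-0.5, -3.9, 0], "twist": 0},
  {"travel": [-0.5, -3.9, 0], "twist": 0},
  {"travel": [-0.5, -3.9, 0], "twist": 0},
  {"travel": [-0.5, -3.9, 0], "twist": 0},
  {"travel": [-0.5, -3.9, 0], "twist": 0},
  {"travel": [-0.5, -3.9, 0], "twist": 0},
  {"travel": [-0.5, -3.9, 0], "twist": 0},
  {"travel": [-0.5, -3.9, 0], "twist": 0},
  {"travel": [-0.5, -3.9, 0], "twist": 0},
  {"travel": [-0.6, -3.9, 0], "twist": 0},
  {"travel": [-0.5, -3.9, 0], "twist": 0},
  {"travel": [0, -1, 0], "twist": 0},
  {"travel": [0, 0, 0], "twist": 0},
  {"travel": [0, 0, 3.5], "twist": 0},
  {"travel": [0, 0, 3.5], "twist": 0},
  {"travel": [0, 0, 3], "twist": 0},
  {"travel": [0, 0, 2], "twist": 0},
  {"travel": [0, 0, 0], "twist": 0},
  {"travel": [0, 0, 0], "twist": 0},
])

```text
time: 22.1
tool_pos: [495.6, -52.3, 46.9]
tool_rot: [[-0.992, -0.122, -0.002], [-0.122, 0.992, 0.001], [0.002, 0.001, -1.0]]
wrist_force: [0.2, 0.8, -0.2]
gripper_width: -0.001
grasp_force: 0.0
```

Request:
apply_moves([
  {"travel": [0, 0, 2], "twist": 0},
  {"travel": [0, 0, 1.9], "twist": 0},
  {"travel": [0, 0, 0], "twist": 0},
  {"travel": [0.8, 0, 0], "twist": 0},
  {"travel": [0.8, 0, 0], "twist": 0},
  {"travel": [0.6, 0, 0], "twist": 0},
  {"travel": [0.3, -0.1, 0], "twist": 0},
  {"travel": [0.3, -0.2, 0], "twist": 0},
  {"travel": [0.3, -0.2, 0], "twist": 0},
  {"travel": [0.2, -0.2, 0], "twist": 0},
  {"travel": [0, 0, 0], "twist": 0},
  {"travel": [0, 0, 0], "twist": 0},
])

```text
time: 23.1
tool_pos: [470.4, -62.9, 10.1]
tool_rot: [[-0.992, -0.122, 0.012], [-0.122, 0.993, 0.002], [-0.012, 0.0, -1.0]]
wrist_force: [7.8, 4.7, 0.8]
gripper_width: 0.003
grasp_force: 3.1
```

Request:
apply_moves([
  {"travel": [-0.8, 0, 0], "twist": 0},
  {"travel": [-2, 0, 0], "twist": 0},
  {"travel": [0, 0, -4], "twist": 0},
  {"travel": [0, 0, -4], "twist": 0},
  {"travel": [0, 0, -4], "twist": 0},
  {"travel": [0, 0, -3], "twist": 0},
  {"travel": [0.3, 3.9, 0], "twist": 0},
  {"travel": [0.3, 3.9, 0], "twist": 0},
  {"travel": [0.3, 3.9, 0], "twist": 0},
  {"travel": [0.3, 3.9, 0], "twist": 0},
  {"travel": [0.3, 3.9, 0], "twist": 0},
  {"travel": [0.3, 3.9, 0], "twist": 0},
  {"travel": [0.3, 3.9, 0], "twist": 0},
  {"travel": [0.3, 3.9, 0], "twist": 0},
  {"travel": [0.3, 3.9, 0], "twist": 0},
  {"travel": [0.3, 3.9, 0], "twist": 0},
  {"travel": [0.3, 3.9, 0], "twist": 0},
  {"travel": [0, 0, 0], "twist": 0},
  {"travel": [0, 0, 0], "twist": 0},
])

```text
time: 24.68
tool_pos: [406.2, 362.5, 158.0]
tool_rot: [[-0.992, -0.126, -0.001], [-0.126, 0.992, -0.001], [0.001, -0.0, -1.0]]
wrist_force: [0.1, -0.7, 0.0]
gripper_width: -0.0
grasp_force: 0.0
```

Run:
```python
from h import *
q=viewer.read_camera("top")
for o in viewer.outline_of("rack",q):
    if np.hypot(*(np.array(o["position"])-proj(q,[431,-74,40])[0]))<25:
        a=fit([(q,o["pixels"])],FEET,[431,-74,.12]); print("top",a,own(*a[0][:2]))
for o in viewer.outline_of("corner_stop",q)[:1]:
    v=render(q,FEET,[431.8,-74,.12])<.01
    b=(cv2.cvtColor(q["color"],cv2.COLOR_RGB2GRAY)>225); print(o["confidence"],o["pixels"].sum())
save(q,"s6",cv2.resize(q["color"][220:310,250:370],None,fx=6,fy=6,interpolation=cv2.INTER_CUBIC))
```

```text
top (array([ 4.32152e+02, -7.42280e+01,  1.27000e-01]), np.float64(0.038)) [ 30.9 100.2]
0.7 772
```

View pics/s6.png

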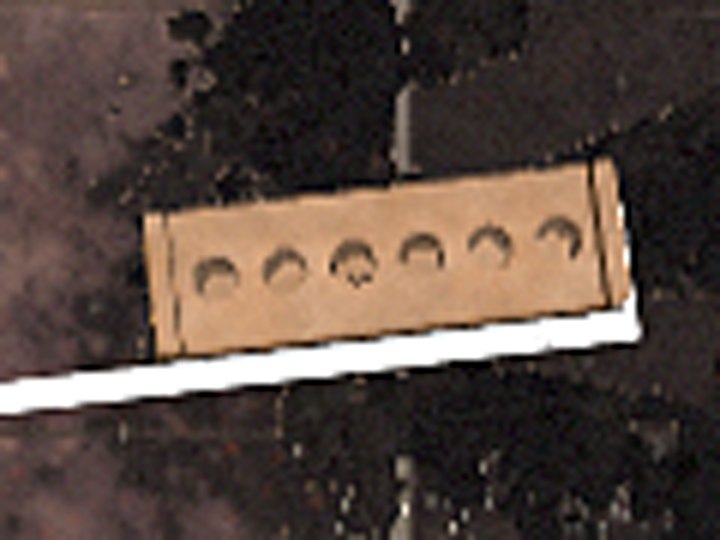

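The picture shows the rack flush along the rail and against the leg. The fit puts it at own (30.9, 100.2) against a target of (30, 100), and the robot is clear of everything.

```bash
python3 -c "
from rig import env
print(env.finish_job())"
```

```text
the job is handed in; nothing more can be done
None
```

The job is handed in after about 25 s of robot time: the rack was tipped onto its feet and pushed into the corner, long side against the rail and end against the leg. The last camera fit put it within about 1 mm of home, and I never moved against the bottles or the crucible.

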